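Press a module case shut in a bar clamp, then release the jaw

TASK

Two bench bar clamps stand on the inspection bench; one holds a black case half with a loose blue cover. Close that case: press that clamp's orange trigger down and let it up, again and again, until the jaw has pushed the blue cover fully home with no gap to the black half, then squeeze the jaw's two red release levers together and slide the jaw all the way back, leaving the closed case in place. Let the trigger alone drive the jaw forward: do not push the cover or the jaw by hand while the case is open, and leave the empty clamp and the other things on the bench as they are.

Things in the scene. Friction and masses are not known exactly. Their poses are not given: they have to be found in the camera images.
- clamp: The bar clamp that holds the case: grey bed plate 365 x 80 mm, 20 mm thick, fixed to the bench. Origin: at bench level, mid-width, 160 mm from its near (trigger) end. Its x axis runs along the bed from the trigger to the case (roughly away from the robot), z up. Trigger, jaw, cover and case follow in that order along it. Two dark cheeks, 76 mm high, flank the trigger's hinge.
- clamp_pad (a point): Top centre of the orange trigger's pad (36 x 40 mm), 95 mm above the bench when up; moves with it. The trigger plate is hinged 63 mm nearer the jaw, 70 mm up. Pressed straight down, the pad sinks 32 mm to its stop (top 63 mm above the bench) and springs back. It takes 5 N alone, some 12 N when driving the jaw, and stops short when the case is shut.
- clamp_trigger (a joint): Trigger angle: 0 rad up, 0.5 rad fully down. A full press drives the jaw some 20 to 24 mm forward by 12 mm ratchet teeth (a half press 12 mm or less; the first part is idle); two or three presses shut the case. The jaw stays where it is while the trigger comes up.
- clamp_jaw (a joint): Position in m of the blue jaw with black rubber face: 0 fully back, 0.078 at most, along the clamp's x. Its face is 30 mm ahead of the clamp origin at 0, its top 56 mm above the bench; the case is shut at 0.043 to 0.063. It slides with about 3 N, but a ratchet stops it going back by more than one 12 mm tooth unless the levers are squeezed.
- clamp_grip (a point): Point between the jaw's two upright red release levers, 86 mm above the bench, moving with the jaw. Levers: 24 mm wide, 7 mm thick, tops at 105 mm, one ahead and one behind along the clamp's x; 54 mm over their outer faces when free. Linked, lightly sprung (2 N), they tilt together; squeezed to 28 mm or less (stop at 16) they free the jaw. All within 70 mm of them is under 60 mm high.
- cover: Loose blue cover of the case, a box 45 mm along the clamp, 50 mm wide, 36 mm high, with 3 mm walls, open towards the black half, resting on the bed between two low guide rails; 60 g. Origin: centre of its underside; x axis along the clamp's x.
- cover_rim (a point): Middle of the cover's open edge at its underside, 22.5 mm ahead of the cover's origin; it starts 22 to 30 mm short of the origin of case and coincides with it when the case is shut.
- case: Black rear half of the case, 45 mm long, 50 mm wide, 36 mm high, with a green circuit board sticking 34 mm out of it towards the jaw, fixed on the bed in front of an aluminium stop. Origin: middle of the face that the cover closes against, at its underside, 20 mm above the bench.
- spare: The other bar clamp, the same in shape and colours but empty (no case or cover). To be left alone. Origin as for clamp.
- spare_trigger (a joint): Trigger angle of the empty clamp, 0 when up; leave it.
- spare_jaw (a joint): Jaw position of the empty clamp, 0 fully back; leave it.
- jar: Small amber jar with a white cap, 44 mm in diameter, 55 mm high, standing loose between the clamps. Origin: centre of its underside.
- driver: Screwdriver with a yellow handle, 160 mm long, lying loose on one side of the clamps. Origin: about its middle, on the bench.
- heatsink: Loose aluminium heat sink, 50 x 45 mm, 26 mm high with upright fins, on the other side of the clamps. Origin: centre of its underside.
Things that resemble listed ones, but are neither listed nor needed, are in the scene too. There is more than one size of the cover; the job needs the largest.

How it is judged:
By the outcome, as a careful person would: the job done as asked, in the order asked, and still so for the second after the job is handed in, with the robot touching nothing.
It also fails if it takes over 48 s, if anything falls off the work surface, if the arm or the gripper's body presses on something with over 40 N, if the wrist force passes 120 N, or if a joint passes its speed limit or range.

ROBOT

A 6-joint arm with a two-finger parallel gripper is mounted at the origin on the work surface. World frame = base frame: x ahead of the robot, y to its left, z up, the work surface at z = 0. Lengths are in mm, angles in rad, forces in N, time in s.
With the tool pointing down it reaches from about 300 to 775 mm from the base axis. Payload 14.6 kg.
Tool frame: the origin (TCP) lies midway between the tips of the shut fingers; the grasp point (between the pads) lies 19 mm behind it; z points along the fingers, y is the line along which they close (so a half turn about z gives the same grasp; the last joint's range is limited). The gripper opens to 94 mm and grips with 3 to 60 N. Pads are 16 mm wide; open, the fingers measure 119 mm over their backs; the gripper's body (75 mm by 177 mm) begins 78 mm behind the grasp point.
Start: joints at [-0.067, 0.3, 1.521, -0, 1.321, -0.067], TCP at [549.99, -0.002, 205.446] pointing down, gripper open.
Joint ranges: [-3.03, 3.03], [-0.79, 2.21], [0.23, 2.52], [-1.04, 4.18], [0, 3.07], [-2.55, 2.55]. Speed limits (rad/s): [2.22, 2.22, 2.57, 3.14, 3.14, 3.14].

INTERFACE

Orientations are given as [roll, pitch, yaw] about the fixed x, y, z axes, in that order (R = Rz(yaw) Ry(pitch) Rx(roll)).
In Python, from cell import manip, camera gives the robot as it stands.
- The arm moves only by the tool move_arm, never from a script. Its arguments are lists of equal length, an entry for each row: "dp": the shift along the world's x, y, z in mm, a list of three; "rotation": the turn, a rotation vector about the world's x, y, z in rad, a list of three; "hand": the opening, from 0 (shut) to 1 (fully open). A call has 1 to 10 rows; each row shifts and turns the commanded pose from where the row before left it; what a row does not reach is not made up. A row lasts 1/8 s, in which the tool goes at most 62.5 mm and 10.7 degrees, less where a joint would pass 70% of its speed; a pose out of reach is approached as far as the arm can. A call with a gripper value outside its range is refused whole. The fingers move at their own pace and stop on an object; "newtons" is the grip in N (left out, the last holds). Time passes only in rows, so rows that do not move let the fingers close. It gives the time, the measured TCP pose, the force, the opening and the grip force at its end, in the units of the state.
- manip.read_state(): the state, without advancing time (a new reading comes with each control period).
- camera(name): name is "scene" or "side" or "wrist"; returns a dict with "image" (400x640x3 uint8, red, green, blue), "fx", "fy", "cx", "cy" (pixels), "R" (3x3) and "t" (3): a world point X has camera coordinates R X + t; the wrist camera has in their place "mount" (4x4, takes a point from camera to tool coordinates, whose origin is the TCP and whose axes are the flange's). Camera axes: x right, y down, z forward; pixel columns grow to the right and rows downward; lengths in mm; the calibration is good to about 2 mm. A picture is of the moment at which its call begins: read the wrist's pose just before it. There is no depth.
- manip.sign_off(): hands the job in; it is judged then, once.
The state is a dict: "clock": time; "joints": joint angles; "qd": joint speeds; "effort": joint torques, N m; "eef_pos": TCP position; "eef_rot": TCP orientation; "wrist_force": force on the tool from outside, world axes, zero at the start; "moment": the same for the moment, N m; "finger_gap": finger opening in mm; "finger_force": force on a finger pad.
Only numpy, scipy, OpenCV 4.12 (cv2) and the standard library are available. Lean on these libraries where they do the work, as an engineer would, in place of code of your own. Each camera call takes 0.05 s, during which the arm holds its last target. There are 200 camera calls.

## Working session

There is one attempt and no reset: what is moved stays moved. The work goes in short steps, Python scripts to look and compute and a tool call to move; the robot and the scene stay as the last step left them, time stands still between calls to the robot, and variables do not carry over. Pictures are saved under pics/ and viewed, at most 10 in all, crops included, and the job is handed in when it is done.

Besides the shell and the picture viewer there is one more tool, called after ">>>" as a command line: name --argument value ..., lists and objects as JSON in quotes. move_arm: Moves the arm, as the interface text tells. Its arguments: {"type":"object","properties":{"dp":{"type":"array","items":{"type":"array","items":{"type":"number"}}},"rotation":{"type":"array","items":{"type":"array","items":{"type":"number"}}},"hand":{"type":"array","items":{"type":"number"}},"newtons":{"type":"number"}},"required":["dp","rotation","hand"]}

```bash
mkdir -p pics; ls
cat > h.py <<'E'
import numpy as np,cv2
from cell import manip,camera
def save(n,im): cv2.imwrite('pics/'+n,im[:,:,::-1])
def ray(c,u,v):
    R=np.array(c['R']);t=np.array(c['t']);d=R.T@np.array([(u-c['cx'])/c['fx'],(v-c['cy'])/c['fy'],1]);return -R.T@t,d
def onz(c,u,v,z):
    o,d=ray(c,u,v);return o+d*(z-o[2])/d[2]
def proj(c,X):
    p=np.array(c['R'])@np.array(X,float)+np.array(c['t']);return np.array([c['fx']*p[0]/p[2]+c['cx'],c['fy']*p[1]/p[2]+c['cy']])
def tri(c1,p1,c2,p2):
    o1,d1=ray(c1,*p1);o2,d2=ray(c2,*p2);s=np.linalg.lstsq(np.c_[d1,-d2],o2-o1,rcond=None)[0]
    a,b=o1+d1*s[0],o2+d2*s[1];return (a+b)/2,np.linalg.norm(a-b)
E
python3 - <<'E'
from h import *
import pickle
cs={n:camera(n) for n in('scene','side')}
pickle.dump(cs,open('cs.pkl','wb'))
for n in cs: save(n+'0.png',cs[n]['image'])
for n,c in cs.items(): print(n,c['fx'],np.round(-np.array(c['R']).T@np.array(c['t'])))
E
```

```text
pics
scene 467.5228428276154 [1450.  382.  870.]
side 363.04831349638835 [ 172. -433.  670.]
```

View pics/scene0.png

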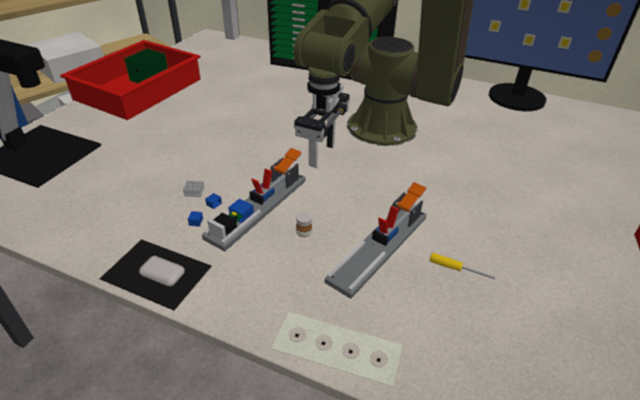

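View pics/side0.png

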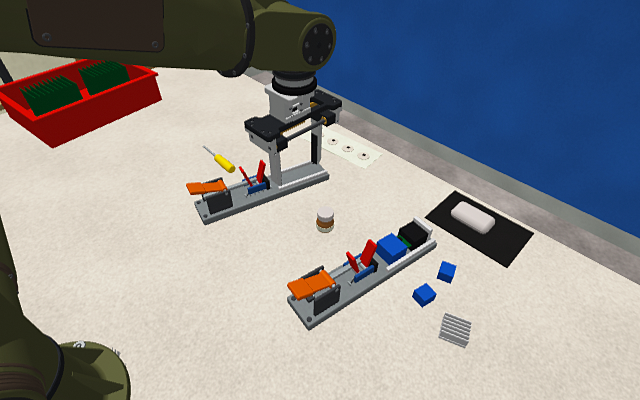

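Two clamps: side (360,270) / scene (255,205) has the black half, green board and the largest blue box, so it is the one to work. The one at side (258,190) / scene (378,240) is empty, so it is the spare. The two small blue boxes at side (447,271) and (424,294) are decoys. I'll confirm with an enlarged crop and measure.

Run:
```python
from h import *
import pickle
cs=pickle.load(open('cs.pkl','rb'))
a=cs['side']['image'][205:335,275:450]; b=cs['scene']['image'][140:255,190:320]
a=cv2.resize(a,None,fx=4.4,fy=4.4,interpolation=cv2.INTER_CUBIC)
save('crop1.png',a)
for n,c in cs.items():
    hsv=cv2.cvtColor(c['image'],cv2.COLOR_RGB2HSV)
    for col,lo,hi in(('orange',(7,170,110),(16,255,255)),('red',(0,180,100),(5,255,255)),('blue',(105,150,60),(125,255,255))):
        m=cv2.inRange(hsv,lo,hi)
        for k in cv2.findContours(m,cv2.RETR_EXTERNAL,cv2.CHAIN_APPROX_NONE)[0]:
            if 30<cv2.contourArea(k)<3000:
                M=cv2.moments(k);print(n,col,cv2.contourArea(k),round(M['m10']/M['m00'],1),round(M['m01']/M['m00'],1),cv2.approxPolyDP(k,2,True)[:,0].tolist())
```

```text
scene orange 309.5 411.0 196.0 [[424, 187], [413, 183], [398, 205], [408, 210]]
scene orange 233.5 287.3 160.1 [[300, 152], [290, 149], [274, 168], [284, 173], [283, 171]]
scene red 140.5 390.9 217.1 [[392, 206], [387, 220], [379, 218], [386, 224], [386, 232], [386, 228], [392, 226], [398, 210]]
scene red 89.5 266.8 178.4 [[265, 170], [263, 186], [268, 187], [271, 171]]
scene blue 33.5 392.4 233.5 [[397, 228], [388, 236], [388, 240]]
scene blue 129.5 195.0 218.3 [[192, 212], [189, 223], [198, 225], [201, 213]]
scene blue 252.0 242.1 208.6 [[238, 200], [229, 208], [230, 211], [241, 213], [242, 218], [239, 221], [242, 221], [252, 212], [252, 205]]
scene blue 124.0 213.1 200.5 [[214, 194], [206, 198], [207, 204], [212, 207], [220, 203], [219, 197]]
scene blue 45.0 268.1 193.9 [[273, 189], [263, 196], [264, 200]]
scene blue 124.0 19.8 114.8 [[13, 93], [21, 126], [26, 122]]
side orange 680.0 310.2 284.7 [[335, 282], [322, 270], [317, 275], [301, 278], [287, 285], [295, 297], [300, 299], [324, 287], [331, 287]]
side orange 332.5 205.5 187.1 [[226, 189], [221, 180], [213, 183], [186, 184], [190, 193], [194, 194]]
side red 83.0 352.5 262.0 [[347, 252], [350, 264], [357, 272], [356, 263]]
side red 220.5 367.9 252.7 [[371, 240], [368, 240], [360, 257], [366, 266], [376, 247]]
side red 98.0 260.4 170.9 [[261, 160], [256, 177], [259, 182], [265, 165]]
side blue 309.0 423.7 294.8 [[426, 283], [414, 290], [412, 296], [421, 306], [435, 296]]
side blue 123.5 363.6 273.2 [[373, 265], [355, 275], [354, 281], [373, 271]]
side blue 246.0 446.2 271.9 [[443, 261], [437, 278], [450, 282], [455, 266]]
side blue 588.5 390.7 248.4 [[391, 233], [377, 242], [376, 249], [388, 264], [404, 255], [406, 246]]
side blue 100.5 256.6 187.6 [[265, 182], [249, 187], [248, 193], [265, 188]]
```

View pics/crop1.png

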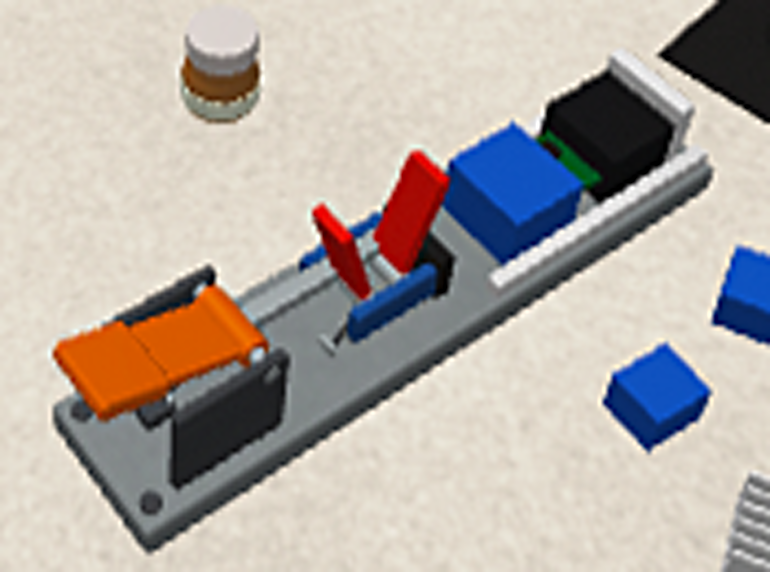

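The crop confirms the clamp: black half with green board at crop (610,130), large cover at (515,190), levers at (410,210) and (340,250), and pad at (113,367). Next I'll work out the geometry.

Run:
```python
from h import *
import pickle
cs=pickle.load(open('cs.pkl','rb'));c=cs['side'];s=cs['scene']
P=lambda u,v,z:onz(c,275+(u+.5)/4.4-.5,205+(v+.5)/4.4-.5,z).round(1)
for n,u,v,z in(('bedNL',55,410,20),('bedNR',150,537,20),('bedFR',712,168,20),('padNL',55,350,95),('padNR',105,413,95),('padFR',172,382,95),('padFL',120,322,95),('covFL',513,123,56),('covNL',446,165,56),('covNR',515,228,56),('covFR',583,182,56),('leverfar top L',416,150,105),('R',448,178,105),('near L',317,205,105),('R',330,213,105)):print(n,P(u,v,z))
for n in(('orange',287.3,160.1),):print(onz(s,287.3,160.1,93))
# bed corners from scene: grey contour
print('scene pad quad',[onz(s,*p,95).round() for p in((290,149),(300,152))])
print('tri cover', tri(c,(391,233),s,(229.5,208.5)))
# check projected bed corners to scene
x0=P(55,410,20);x1=P(150,537,20);x2=P(712,168,20)
for x in(x0,x1,x2):print(proj(s,x).round(1))
```

```text
bedNL [ 416.3 -112.3   20. ]
bedNR [ 404.9 -187.7   20. ]
bedFR [ 762.6 -244.2   20. ]
padNL [ 406.9 -127.7   95. ]
padNR [ 401.9 -164.5   95. ]
padFR [ 431.6 -173.    95. ]
padFL [ 436.1 -136.4   95. ]
covFL [ 681.8 -167.1   56. ]
covNL [ 634.8 -160.9   56. ]
covNR [ 627.9 -208.9   56. ]
covFR [ 675.5 -215.    56. ]
leverfar top L [ 594.9 -167.2  105. ]
R [ 592.5 -188.1  105. ]
near L [ 537.6 -157.1  105. ]
R [ 538.4 -164.2  105. ]
[ 457.50952288 -147.83950231   93.        ]
scene pad quad [array([ 405., -166.,   95.]), array([ 406., -132.,   95.])]
tri cover (array([ 681.2567291 , -185.5872785 ,   67.29287553]), np.float64(32.98911797863018))
[304.5 175.8]
[284.2 167.6]
[201.7 234.2]
```

Run:
```python
from h import *
from scipy.spatial.transform import Rotation as Ro
s=manip.read_state();print(s)
print(Ro.from_euler('xyz',s['eef_rot']).as_matrix().round(3))
```

```text
{'clock': 0.1, 'joints': array([-6.66060831e-02,  3.00392565e-01,  1.52151904e+00,  2.89589272e-05,
        1.32069490e+00, -6.65950248e-02]), 'qd': array([ 0.00211069, -0.00208598, -0.00081218,  0.00085828,  0.00096795,
       -0.00039957]), 'effort': array([ 1.84928511e-03, -5.32644153e+01, -3.53284299e+01,  7.10431044e-02,
        2.34944851e-02, -7.30603051e-05]), 'eef_pos': array([5.49766077e+02, 1.69349890e-02, 2.04955652e+02]), 'eef_rot': array([-3.14058292e+00, -9.54559479e-05,  1.57077804e+00]), 'wrist_force': array([ 0.47109814, -0.5033142 , -0.49276071]), 'moment': array([0.02119759, 0.0010076 , 0.04527595]), 'finger_force': 0.0, 'finger_gap': 93.76579186845647}
[[ 0.     1.    -0.001]
 [ 1.    -0.     0.   ]
 [ 0.    -0.001 -1.   ]]
```

>>> move_arm --dp '[[-33, -38, 0], [-33, -38, 0], [-33, -38, -10], [-32, -37, -20], [0, 0, -30], [0, 0, -30], [0, 0, 0]]' --rotation '[[0, 0, -0.05], [0, 0, -0.05], [0, 0, -0.053], [0, 0, 0], [0, 0, 0], [0, 0, 0], [0, 0, 0]]' --hand '[0, 0, 0, 0, 0, 0, 0]' --newtons 10

```text
clock: 0.98
eef_pos: [417.9, -150.6, 114.0]
eef_rot: [-3.138, -0.001, 1.418]
wrist_force: [0.8, 0.2, 0.8]
finger_gap: 27.7
finger_force: 0.0
```

>>> move_arm --dp '[[0, 0, 0], [0, 0, -8], [0, 0, -8], [0, 0, -8], [0, 0, -7], [0, 0, -7], [0, 0, 0]]' --rotation '[[0, 0, 0], [0, 0, 0], [0, 0, 0], [0, 0, 0], [0, 0, 0], [0, 0, 0], [0, 0, 0]]' --hand '[0, 0, 0, 0, 0, 0, 0]'

```text
clock: 1.85
eef_pos: [418.7, -150.9, 77.0]
eef_rot: [-3.141, -0.0, 1.418]
wrist_force: [-2.0, -0.4, 2.9]
finger_gap: 0.1
finger_force: 1.4
```

Run:
```python
from h import *
c=camera('side')
save('press1.png',cv2.resize(c['image'][190:340,265:465],None,fx=4,fy=4,interpolation=cv2.INTER_CUBIC))
```

```text
(no output)
```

View pics/press1.png

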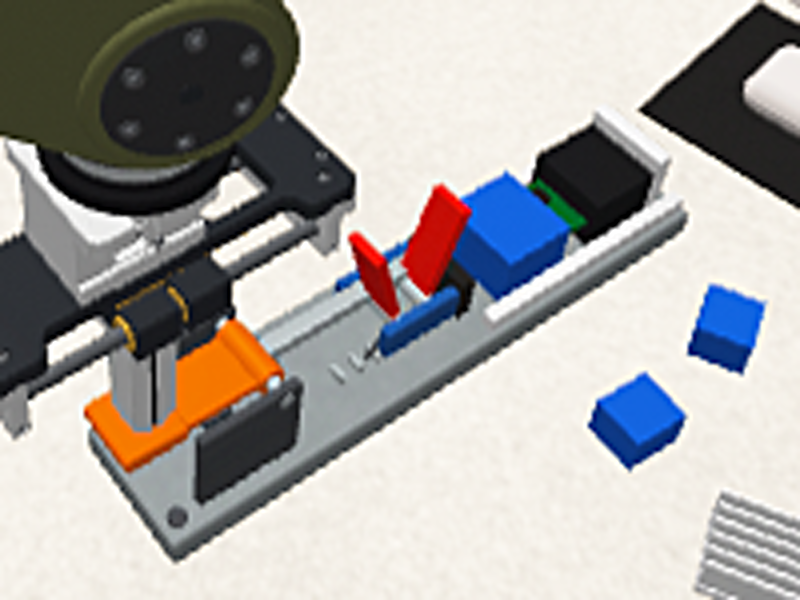

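The fingers press on the middle of the pad at (150,425) and the jaw has moved forward, with its levers near (405,255). I'll finish this press, then release.

>>> move_arm --dp '[[0, 0, -5], [0, 0, -5], [0, 0, -4], [0, 0, 0]]' --rotation '[[0, 0, 0], [0, 0, 0], [0, 0, 0], [0, 0, 0]]' --hand '[0, 0, 0, 0]'

```text
clock: 2.4
eef_pos: [419.3, -151.1, 64.0]
eef_rot: [3.141, 0.0, 1.418]
wrist_force: [-3.6, 1.8, 10.0]
finger_gap: 0.1
finger_force: 5.1
```

>>> move_arm --dp '[[0, 0, 10], [0, 0, 10], [0, 0, 10], [0, 0, 8], [0, 0, 0], [0, 0, 0]]' --rotation '[[0, 0, 0], [0, 0, 0], [0, 0, 0], [0, 0, 0], [0, 0, 0], [0, 0, 0]]' --hand '[0, 0, 0, 0, 0, 0]'

```text
clock: 3.15
eef_pos: [418.8, -150.9, 101.2]
eef_rot: [-3.141, -0.0, 1.418]
wrist_force: [-0.1, 0.0, 0.2]
finger_gap: 0.2
finger_force: 0.0
```

>>> move_arm --dp '[[0, 0, -8], [0, 0, -8], [0, 0, -8], [0, 0, -7], [0, 0, -7], [0, 0, 0]]' --rotation '[[0, 0, 0], [0, 0, 0], [0, 0, 0], [0, 0, 0], [0, 0, 0], [0, 0, 0]]' --hand '[0, 0, 0, 0, 0, 0]'

```text
clock: 3.9
eef_pos: [418.6, -150.9, 63.6]
eef_rot: [-3.14, -0.0, 1.418]
wrist_force: [-7.8, 2.6, 19.3]
finger_gap: 0.9
finger_force: 9.9
```

>>> move_arm --dp '[[0, 0, 10], [0, 0, 10], [0, 0, 10], [0, 0, 8], [0, 0, 0]]' --rotation '[[0, 0, 0], [0, 0, 0], [0, 0, 0], [0, 0, 0], [0, 0, 0]]' --hand '[0, 0, 0, 0, 0]'

```text
clock: 4.53
eef_pos: [419.2, -151.1, 101.9]
eef_rot: [3.141, 0.0, 1.418]
wrist_force: [-0.2, 0.8, -0.3]
finger_gap: 0.3
finger_force: 0.0
```

Run:
```python
from h import *
c=camera('side');s=camera('scene')
a=cv2.resize(c['image'][215:285,345:445],None,fx=6,fy=6,interpolation=cv2.INTER_CUBIC)[:,:600]
b=cv2.resize(s['image'][190:250,195:295],None,fx=6,fy=6,interpolation=cv2.INTER_CUBIC)[:180*2,:]
save('press2.png',np.vstack([a[:300],b[:300]]))
```

```text
(no output)
```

View pics/press2.png

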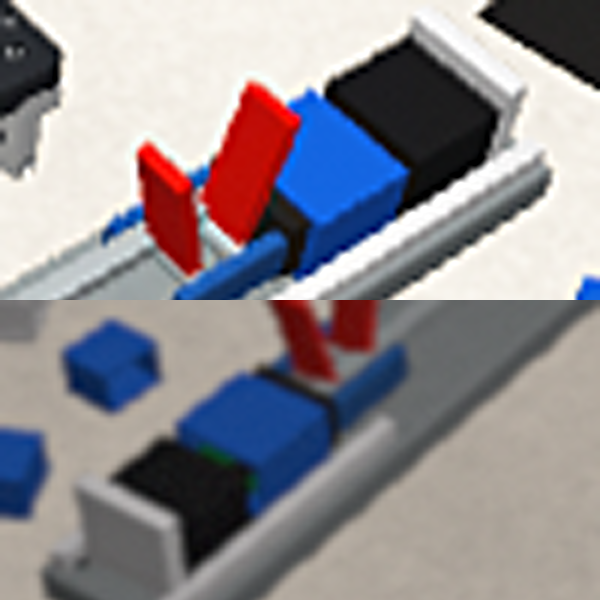

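The top half shows the cover near the black half at (370,140). In the bottom half green is still visible at (220,455), so a gap of several mm remains. I'll press a third time in steps and watch the force.

>>> move_arm --dp '[[0, 0, -8], [0, 0, -6], [0, 0, -6], [0, 0, -6], [0, 0, 0]]' --rotation '[[0, 0, 0], [0, 0, 0], [0, 0, 0], [0, 0, 0], [0, 0, 0]]' --hand '[0, 0, 0, 0, 0]'

```text
clock: 5.25
eef_pos: [418.8, -150.9, 75.1]
eef_rot: [-3.141, -0.0, 1.418]
wrist_force: [-2.1, 1.1, 4.2]
finger_gap: -0.1
finger_force: 1.5
```

>>> move_arm --dp '[[0, 0, -3], [0, 0, -3], [0, 0, 0]]' --rotation '[[0, 0, 0], [0, 0, 0], [0, 0, 0]]' --hand '[0, 0, 0]'

```text
clock: 5.62
eef_pos: [418.9, -151.0, 69.5]
eef_rot: [-3.141, -0.0, 1.418]
wrist_force: [-2.8, 0.9, 4.7]
finger_gap: 0.6
finger_force: 2.1
```

>>> move_arm --dp '[[0, 0, -3], [0, 0, -2], [0, 0, 0]]' --rotation '[[0, 0, 0], [0, 0, 0], [0, 0, 0]]' --hand '[0, 0, 0]'

```text
clock: 6.0
eef_pos: [419.2, -151.1, 66.0]
eef_rot: [3.141, 0.0, 1.418]
wrist_force: [-11.8, 4.4, 29.0]
finger_gap: 0.6
finger_force: 15.2
```

Run:
```python
from h import *
c=camera('side');s=camera('scene')
a=cv2.resize(c['image'][215:265,345:445],None,fx=6,fy=6,interpolation=cv2.INTER_CUBIC)
b=cv2.resize(s['image'][190:240,195:295],None,fx=6,fy=6,interpolation=cv2.INTER_CUBIC)
save('press3.png',np.vstack([a,b]))
```

```text
(no output)
```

View pics/press3.png

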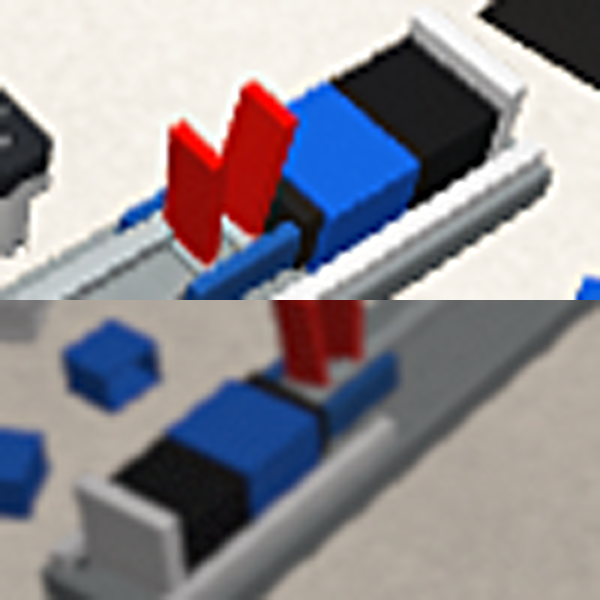

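No green is visible now: the blue meets the black at the top (375,120) and bottom (245,475), and the press stopped short at 29 N. I'll let the trigger up and press once more to confirm it stops.

>>> move_arm --dp '[[0, 0, -1], [0, 0, 0], [0, 0, 10], [0, 0, 10], [0, 0, 10], [0, 0, 8], [0, 0, 0]]' --rotation '[[0, 0, 0], [0, 0, 0], [0, 0, 0], [0, 0, 0], [0, 0, 0], [0, 0, 0], [0, 0, 0]]' --hand '[0, 0, 0, 0, 0, 0, 0]'

```text
clock: 6.98
eef_pos: [419.1, -151.1, 101.8]
eef_rot: [3.141, 0.0, 1.418]
wrist_force: [0.7, 0.2, -0.1]
finger_gap: 0.6
finger_force: 0.0
```

>>> move_arm --dp '[[0, 0, -8], [0, 0, -7], [0, 0, -6], [0, 0, -5], [0, 0, 0]]' --rotation '[[0, 0, 0], [0, 0, 0], [0, 0, 0], [0, 0, 0], [0, 0, 0]]' --hand '[0, 0, 0, 0, 0]'

```text
clock: 7.6
eef_pos: [418.8, -150.9, 75.1]
eef_rot: [-3.141, -0.0, 1.418]
wrist_force: [-2.3, 0.7, 2.6]
finger_gap: 0.6
finger_force: 1.5
```

>>> move_arm --dp '[[0, 0, -4], [0, 0, -3], [0, 0, -2], [0, 0, 0]]' --rotation '[[0, 0, 0], [0, 0, 0], [0, 0, 0], [0, 0, 0]]' --hand '[0, 0, 0, 0]'

```text
clock: 8.1
eef_pos: [419.3, -151.1, 67.3]
eef_rot: [3.141, 0.0, 1.418]
wrist_force: [-7.5, 2.6, 17.8]
finger_gap: 1.0
finger_force: 9.3
```

It stops at the same place, so the case is shut. I'll let the trigger up, raise the arm, open the hand and measure the levers.

>>> move_arm --dp '[[0, 0, 10], [0, 0, 15], [0, 0, 25], [0, 0, 40], [0, 0, 20], [0, 0, 0]]' --rotation '[[0, 0, 0], [0, 0, 0], [0, 0, 0], [0, 0, 0], [0, 0, 0], [0, 0, 0]]' --hand '[0, 0, 0, 1, 1, 1]'

```text
clock: 8.85
eef_pos: [419.5, -151.2, 177.8]
eef_rot: [3.139, 0.001, 1.418]
wrist_force: [0.1, 0.4, 0.8]
finger_gap: 27.1
finger_force: 0.0
```

Run:
```python
from h import *
c=camera('side');s=camera('scene')
a=cv2.resize(c['image'][215:265,345:445],None,fx=6,fy=6,interpolation=cv2.INTER_CUBIC)
b=cv2.resize(s['image'][165:225,215:295],None,fx=7.5,fy=7.5,interpolation=cv2.INTER_CUBIC)[:300]
save('lev.png',np.vstack([a,b]))
hsv=cv2.cvtColor(c['image'],cv2.COLOR_RGB2HSV)
m=cv2.inRange(hsv,(0,180,90),(5,255,255))
for k in cv2.findContours(m,cv2.RETR_EXTERNAL,cv2.CHAIN_APPROX_NONE)[0]:
    if 30<cv2.contourArea(k)<3000:
        q=cv2.approxPolyDP(k,1.5,True)[:,0];print([(p.tolist(),onz(c,*p,105)[:2].round().tolist()) for p in q])
print(manip.read_state()['eef_pos'])
```

```text
[([387, 229], [643.0, -176.0]), ([381, 241], [608.0, -188.0]), ([375, 235], [611.0, -169.0]), ([373, 237], [604.0, -170.0]), ([372, 250], [576.0, -190.0]), ([379, 258], [571.0, -212.0]), ([381, 250], [589.0, -202.0]), ([388, 253], [593.0, -217.0]), ([393, 235], [638.0, -195.0])]
[([259, 167], [578.0, 175.0]), ([256, 177], [548.0, 149.0]), ([260, 182], [544.0, 127.0]), ([259, 171], [568.0, 162.0]), ([264, 168], [584.0, 163.0])]
[([34, 134], [220.0, 715.0]), ([51, 147], [234.0, 617.0]), ([74, 138], [292.0, 620.0]), ([58, 138], [261.0, 650.0])]
[ 418.66617707 -150.86628317  175.79458023]
```

View pics/lev.png

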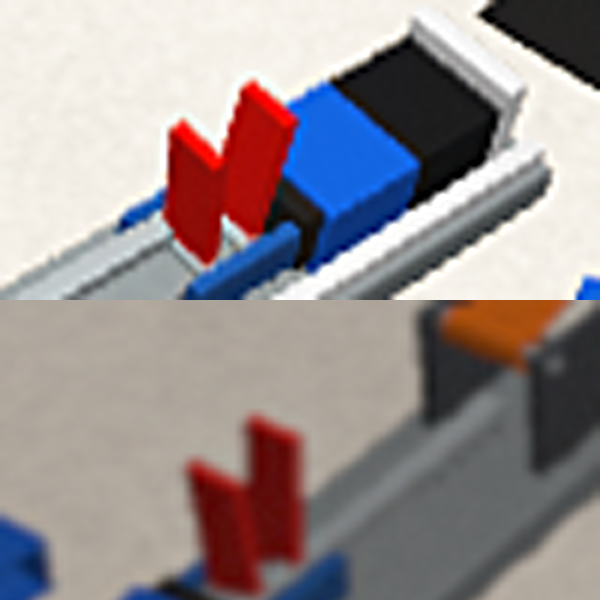

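The case still looks closed. The lever tops are at side (373–393, 229–241), which puts the grip near (624,-183), jaw about 56 mm forward. I'll move above it, open, then go down.

>>> move_arm --dp '[[50, -8, 0], [50, -8, 0], [50, -8, 0], [45, -7, 0], [10, -1, 0], [0, 0, -30], [0, 0, -30], [0, 0, -30], [0, 0, -18], [0, 0, 0]]' --rotation '[[0, 0, 0], [0, 0, 0], [0, 0, 0], [0, 0, 0], [0, 0, 0], [0, 0, 0], [0, 0, 0], [0, 0, 0], [0, 0, 0], [0, 0, 0]]' --hand '[1, 1, 1, 1, 1, 1, 1, 1, 1, 1]'

```text
clock: 10.2
eef_pos: [623.1, -182.8, 67.2]
eef_rot: [-3.139, -0.0, 1.418]
wrist_force: [-0.4, -0.3, 0.3]
finger_gap: 93.7
finger_force: 0.0
```

Run:
```python
from h import *
c=camera('side');s=camera('wrist')
a=cv2.resize(c['image'][170:290,330:460],None,fx=3,fy=3,interpolation=cv2.INTER_CUBIC)
b=cv2.resize(s['image'],(576,360))[:, 90:490]
save('pre.png',np.hstack([a,b]))
```

```text
(no output)
```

View pics/pre.png

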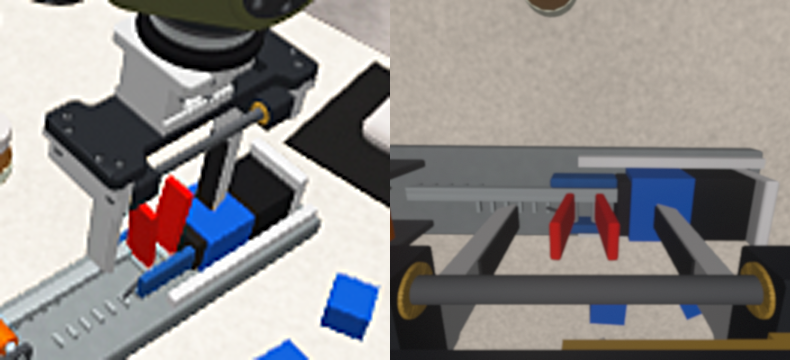

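Both levers stand centred between the open fingers: in the wrist view the levers are at x≈563 and 607, the fingers at x≈510 and 660. I'll squeeze.

>>> move_arm --dp '[[0, 0, 0], [0, 0, 0], [0, 0, 0], [0, 0, 0], [0, 0, 0], [0, 0, 0], [0, 0, 0], [0, 0, 0]]' --rotation '[[0, 0, 0], [0, 0, 0], [0, 0, 0], [0, 0, 0], [0, 0, 0], [0, 0, 0], [0, 0, 0], [0, 0, 0]]' --hand '[0.6, 0.4, 0.2, 0.2, 0.2, 0.2, 0.2, 0.2]' --newtons 10

```text
clock: 11.3
eef_pos: [622.9, -182.9, 68.3]
eef_rot: [-3.138, -0.0, 1.418]
wrist_force: [-14.8, 1.9, 7.8]
finger_gap: 20.0
finger_force: 7.6
```

>>> move_arm --dp '[[-6, 0.9, 0], [-8, 1.2, 0], [-8, 1.2, 0], [0, 0, 0]]' --rotation '[[0, 0, 0], [0, 0, 0], [0, 0, 0], [0, 0, 0]]' --hand '[0.2, 0.2, 0.2, 0.2]'

```text
clock: 11.8
eef_pos: [601.1, -179.4, 68.4]
eef_rot: [-3.14, -0.0, 1.418]
wrist_force: [-2.4, 3.1, 0.6]
finger_gap: 19.4
finger_force: 9.9
```

>>> move_arm --dp '[[-8, 1.2, 0], [-8, 1.2, 0], [-8, 1.2, 0], [-4, 0.6, 0], [0, 0, 0]]' --rotation '[[0, 0, 0], [0, 0, 0], [0, 0, 0], [0, 0, 0], [0, 0, 0]]' --hand '[0.2, 0.2, 0.2, 0.2, 0.2]'

```text
clock: 12.42
eef_pos: [573.2, -174.9, 68.4]
eef_rot: [-3.141, -0.001, 1.418]
wrist_force: [-0.3, 5.9, 0.4]
finger_gap: 19.0
finger_force: 9.9
```

>>> move_arm --dp '[[-3, 0.5, 0], [-3, 0.5, 0], [-2, 0.3, 0], [0, 0, 0]]' --rotation '[[0, 0, 0], [0, 0, 0], [0, 0, 0], [0, 0, 0]]' --hand '[0.2, 0.2, 0.2, 0.2]'

```text
clock: 12.92
eef_pos: [565.5, -173.7, 68.4]
eef_rot: [-3.141, -0.001, 1.418]
wrist_force: [1.8, 4.8, -0.4]
finger_gap: 19.4
finger_force: 9.8
```

>>> move_arm --dp '[[-2, 0.3, 0], [-2, 0.3, 0], [0, 0, 0]]' --rotation '[[0, 0, 0], [0, 0, 0], [0, 0, 0]]' --hand '[0.2, 0.2, 0.2]'

```text
clock: 13.3
eef_pos: [563.2, -173.6, 68.7]
eef_rot: [3.137, 0.0, 1.418]
wrist_force: [14.3, 1.6, -7.6]
finger_gap: 19.2
finger_force: 9.3
```

The jaw is at its back stop (14 N). I'll open the hand and lift away.

>>> move_arm --dp '[[0, 0, 0], [0, 0, 0], [0, 0, 0], [0, 0, 0], [0, 0, 0], [0, 0, 30], [0, 0, 40], [0, 0, 50], [0, 0, 30], [0, 0, 0]]' --rotation '[[0, 0, 0], [0, 0, 0], [0, 0, 0], [0, 0, 0], [0, 0, 0], [0, 0, 0], [0, 0, 0], [0, 0, 0], [0, 0, 0], [0, 0, 0]]' --hand '[0.4, 0.6, 0.8, 1, 1, 1, 1, 1, 1, 1]'

```text
clock: 14.55
eef_pos: [562.6, -173.9, 220.7]
eef_rot: [3.138, 0.001, 1.418]
wrist_force: [0.4, -0.8, 0.4]
finger_gap: 93.7
finger_force: 0.0
```

Run:
```python
from h import *
c=camera('side');s=camera('scene')
a=cv2.resize(c['image'][205:305,275:445],None,fx=4,fy=4,interpolation=cv2.INTER_CUBIC)
b=cv2.resize(s['image'][170:220,205:290],None,fx=4*2,fy=4*2,interpolation=cv2.INTER_CUBIC)
b=cv2.resize(s['image'][190:240,195:310],(680,296),interpolation=cv2.INTER_CUBIC)[:200]
save('fin.png',np.vstack([a,b]))
hsv=cv2.cvtColor(c['image'],cv2.COLOR_RGB2HSV)
m=cv2.inRange(hsv,(0,180,90),(5,255,255))
for k in cv2.findContours(m,cv2.RETR_EXTERNAL,cv2.CHAIN_APPROX_NONE)[0]:
    if 30<cv2.contourArea(k)<3000: print(cv2.approxPolyDP(k,2,True)[:,0].tolist())
```

```text
[[366, 241], [363, 243], [360, 256], [351, 249], [351, 264], [357, 271], [360, 259], [365, 266], [369, 260], [372, 247]]
[[261, 160], [256, 177], [259, 182], [265, 165]]
```

View pics/fin.png

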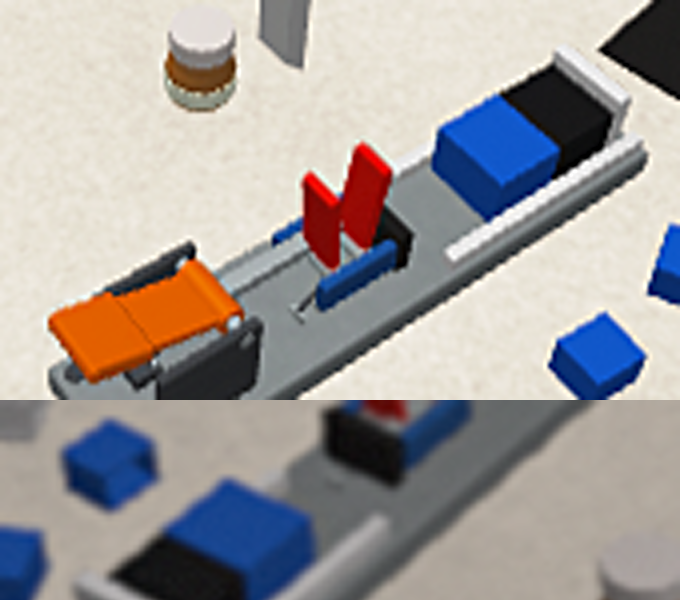

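The case is closed (blue against black at (520,130)) and the jaw is far back, but the levers aren't spread as wide as at the start. I'll compare the jaw position numerically with the first image.

Run:
```python
from h import *
import pickle
o=pickle.load(open('cs.pkl','rb'))
n={k:camera(k) for k in('side','scene')}
for k in n:
    r=[]
    for c in(o[k],n[k]):
        hsv=cv2.cvtColor(c['image'],cv2.COLOR_RGB2HSV);m=cv2.inRange(hsv,(105,150,60),(125,255,255))
        x,y=((364,273) if k=='side' else (268,194))
        lab,st,ce=cv2.connectedComponentsWithStats(m)[1:4]
        i=min(range(1,len(ce)),key=lambda i:np.hypot(*(ce[i]-(x,y))));print(k,st[i],ce[i].round(2))
    if k=='side':
        a,b=[cv2.cvtColor(c['image'][255:292,350:382],cv2.COLOR_RGB2GRAY).astype(np.float32) for c in(o[k],n[k])]
        a=a[5:];b=b[5:];print(cv2.phaseCorrelate(a,b))
c=n['side']
print('px per 10mm',proj(c,(600,-180,45))-proj(c,(590,-178.5,45)))
```

```text
side [354 265  20  18 149] [363.64 273.18]
side [354 265  20  18 150] [363.67 273.13]
((0.050660642664141164, 0.09567874305581903), 0.849134856602177)
scene [263 189  11  12  59] [268.1 193.9]
scene [263 188  11  13  60] [268.17 193.8 ]
px per 10mm [ 3.5195782 -2.2043291]
```

The jaw is within about 0.2 mm of its starting position, against its back stop. I'll hand in.

```bash
python3 -c "
from cell import manip
print(manip.sign_off())"
```

```text
the job is handed in; nothing more can be done
None
```

The case is closed and left in place, with no gap visible in either camera view. The jaw is released and back at its stop (within about 0.2 mm of its start), and the job was handed in at about 15 s. The red levers had not spread as wide as at the start, and I did not check the spare clamp or loose items by measurement.

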